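Tuck the closing tab of a document case

ROBOT

A 6-joint arm with a two-finger parallel gripper is mounted at the origin on the work surface. World frame = base frame: x ahead of the robot, y to its left, z up, the work surface at z = 0. Lengths are in m, angles in rad, forces in N, time in s.
With the tool pointing down it reaches from about 0.35 to 0.925 m from the base axis. Payload 6.4 kg.
Tool frame: the origin (TCP) lies at the very end of the fingers, on their centre line; the grasp point (between the pads) lies behind it (arm.grasp_offset is the z of the grasp point in the tool frame, in m); z points along the fingers, y is the line along which they close (so a half turn about z gives the same grasp; the last joint's range is limited). The gripper opens to 85 mm and grips with 20 to 120 N. Pads are 22 mm wide; open, the fingers measure 114 mm over their backs; the gripper's body (76 mm by 85 mm) begins 54 mm behind the grasp point. The pads swing forward as they close: fully open they stand 13 mm farther back than shut.
Start: joints at [-1.507, 0.245, 1.558, -0, 1.339, -0.174], TCP at [0.153, -0.632, 0.231] pointing down, gripper open.
Joint ranges: [-3.13, 3.13], [-1.02, 2.26], [0.13, 2.54], [-0.95, 4.09], [0.21, 2.88], [-2.74, 2.74]. Speed limits (rad/s): [2.57, 2.57, 3.14, 3.14, 3.14, 3.14].

INTERFACE

Orientations are given as a rotation vector (axis times angle).
In Python, from workcell import arm gives the robot as it stands.
- The arm moves only by the tool send_rows, never from a script. Its argument "increments" is a list of rows, each a list of 3 entries, a list of its own where there are three numbers: the shift along the tool's x, y, z normalised to -1 to 1, where 1 is 100 cm, then the turn about the tool's z normalised to -1 to 1, where 1 is 60 degrees, then the opening, from 0 (shut) to 1 (fully open). A call has 1 to 12 rows; each row is the pose to reach, as a shift and turn from the pose commanded when the call began, along the tool's axes at that moment; what a row does not reach only later rows make up. A row lasts 1/10 s, in which the tool goes at most 50 mm and 8.59 degrees, less where a joint would pass 70% of its speed; a pose out of reach is approached as far as the arm can. A call with a number of a shift or a turn outside -1 to 1 is refused whole. A call with a gripper value outside its range is refused whole. The fingers move at their own pace and stop on an object; the grip force is fixed at half the most. Time passes only in rows, so rows that repeat a pose let the fingers close. It gives the time, the measured TCP pose, the force, the opening and the grip force at its end, in the units of the state.
- arm.read_state(): the state, without advancing time (a new reading comes with each control period).
- arm.read_camera(name): name is "scene" or "side" or "wrist"; returns the picture (420x560x3 uint8, red, green, blue); there is no depth.
- arm.get_calibration(name): a dict with "intrinsics" (3x3 intrinsics, pixels), "camera_from_world" (4x4, takes a point from world to camera coordinates); the wrist camera has in their place "T_tool_cam" (4x4, takes a point from camera to tool coordinates, whose origin is the TCP and whose axes are the flange's). Camera axes: x right, y up, looking along -z (the intrinsics and any distortion apply to the point x, -y, -z); pixel columns grow to the right and rows downward; lengths in m; the calibration is good to about 2 mm. A picture is of the moment at which its call begins: read the wrist's pose just before it. get_calibration takes no time and is no camera call.
- arm.close_job(): hands the job in; it is judged then, once.
Trained networks look in the newest picture that a camera, given by its name, has taken for a name from the list of things; names that differ only in an ending like _2 or _b are one class to them, and where a whole thing is asked for, a point or a joint stands for the part that bears it (a point fixed in the world has none). Each returns a list of dicts, best first, with "conf" (0 to 1); they miss things now and then, are a little off and sometimes report something else, mostly with a low value. They report only what shows in the picture. A call takes as long as a camera call.
- arm.recognise(camera, target): "xy" ([column, row] in pixels, amid what is visible of it).
- arm.mark_of(camera, target): "xy" ([column, row] in pixels: a listed point, or the origin of a listed thing).
The state is a dict: "t": time; "joints": joint angles; "dq": joint speeds; "tau": joint torques, N m; "tcp_pos": TCP position; "tool_rot": TCP orientation; "force": force on the tool from outside, world axes, zero at the start; "ft_torque": the same for the moment, N m; "grip_width": opening from 0.0 (shut) to 1.0 (fully open); "grip_force": force on a finger pad.
Only numpy, scipy, OpenCV 4.12 (cv2) and the standard library are available. Lean on these libraries where they do the work, as an engineer would, in place of code of your own. Each camera call takes 0.05 s, during which the arm holds its last target. There are 200 camera calls.

TASK

Close the document case: with a fingertip, push the open tab over from its outside face until it lies flat on the lid, then, keeping it down, push it forward so that its tongue is well tucked beneath the retaining bar, and come away with the tab staying shut. Push only: do not pinch the tab or press on its inner face, and leave the stamp, the card box and the weight where they are, neither lifted nor pushed about.

Things in the scene. Friction and masses are not known exactly. Their poses are not given: they have to be found in the camera images.
- case: Brown board document case lying flat on the table and too heavy to shift (it is fixed): 240 mm along its x, 320 mm along its y, 75 mm high. Origin at the centre of its underside; x runs horizontally from the tab's hinge side (nearest the robot) towards the retaining bar, z is up. The lid's top is a plane 75 mm above the table.
- rod (a joint): Travel (m) of the tab's hinge rod along the case's x, in two slotted steel cheeks (10 mm high above the lid, clear gap 100 mm in y): 0 = drawn back, 0.028 = end stop towards the bar. Starts at 0 to 0.003, carries the tab along and stays where left; about 3 N shift it either way.
- tab (a joint): Angle (rad) of the tab about the rod: 0 = flat on the lid (stop; 1 mm clear of it), tongue towards +x; pi/2 = upright; starts 1.7 to 2.15, leaning towards the robot; stop 2.4. Stiff, sprung hinge (0.06 Nm/rad towards 1.9 rad, 0.04 Nm friction): stays as it starts, but if let go flat and untucked it springs up to about 1 rad. 2 to 4 N at its middle hold it down.
- tab_hinge (a point): Point on the axis of the hinge rod (6 mm diameter), in the middle of its length; 4 mm above the lid, 90 mm on the robot's side of the case's centre when drawn back. Moves with the rod.
- tab_tip (a point): Middle of the tab's free end, mid-thickness. The tab is brown board 3 mm thick, centred on the hinge axis, 100 mm from axis to free end: 84 mm wide for the first 68 mm, then a tongue 60 mm wide. Its inner face (downward when flat) has a white paper lining 1.4 mm thick, 15 to 65 mm from the axis; fingers must not press on it.
- tab_ridge (a point): Foot of the side facing the hinge of a wooden ridge across the tab's outer face (upward when flat, facing the robot when upright), to push against: 56 mm from the hinge axis, on the outer face. The ridge is 8 mm thick (56 to 64 mm from the axis), 50 mm wide, 6 mm proud.
- lip_edge (a point): Middle of the lower edge, hinge side, of the steel retaining bar across the lid: 130 mm long in the case's y, 20 mm in x, 4 mm thick, on end blocks 12 mm wide. Underside 10 mm above the lid (4.5 mm above the flat tab's outer face). It begins 112 mm from the hinge axis with the rod at 0: the tongue then ends 12 mm short; at the rod's end stop 16 mm of it lie beneath the bar.
- stamp: Wooden hand stamp, 36 mm across, 66 mm tall, standing on the lid beyond the bar, towards the far left (+x, +y) corner. Bystander, origin at the centre of its underside.
- card_box: Grey tray of index cards, 60 x 110 mm, 50 mm tall, on the table at one side of the case. Bystander, origin at the centre of its underside.
- weight: Round dark steel paperweight with a knob, 60 mm across, 44 mm tall, on the table at the other side of the case. Bystander, origin at the centre of its underside.

How it is judged:
By the outcome, as a careful person would: the job done as asked, in the order asked, and still so for the second after the job is handed in, with the robot touching nothing.
It also fails if it takes over 45 s, if anything falls off the work surface, if the arm or the gripper's body presses on something with over 40 N, if the wrist force passes 120 N, or if a joint passes its speed limit or range.

## Working session

There is one attempt and no reset: what is moved stays moved. The work goes in short steps, Python scripts to look and compute and a tool call to move; the robot and the scene stay as the last step left them, time stands still between calls to the robot, and variables do not carry over. Pictures are saved under pics/ and viewed, at most 10 in all, crops included, and the job is handed in when it is done.

Besides the shell and the picture viewer there is one more tool, called after "Emit:" by a JSON object that holds its "method" and its "body", one argument or row to a line. send_rows: Moves the arm, as the interface text tells. Its arguments: {"type":"object","properties":{"increments":{"type":"array","items":{"type":"array"}}},"required":["increments"]}

```bash
mkdir -p pics; cat > h.py <<'E'
import numpy as np, cv2
from workcell import arm
from scipy.spatial.transform import Rotation as R
def ray(cam,xy):
    c=arm.get_calibration(cam);K=np.array(c["intrinsics"]);T=np.linalg.inv(np.array(c["camera_from_world"]))
    d=c.get("distortion")
    u=np.linalg.solve(K,[xy[0],xy[1],1]);v=T[:3,:3]@np.array([u[0],-u[1],-u[2]])
    return T[:3,3],v/np.linalg.norm(v)
def tri(a,b):
    o1,d1=ray("scene",a);o2,d2=ray("side",b)
    s=np.linalg.lstsq(np.c_[d1,-d2],o2-o1,rcond=None)[0]
    p,q=o1+s[0]*d1,o2+s[1]*d2
    return (p+q)/2,np.linalg.norm(p-q)
def plane(cam,xy,z):
    o,d=ray(cam,xy);return o+d*(z-o[2])/d[2]
E
python3 - <<'E'
from h import *
print(arm.get_calibration("scene").keys())
for c in("scene","side"):
    cv2.imwrite(f"pics/{c}0.png",cv2.cvtColor(arm.read_camera(c),cv2.COLOR_RGB2BGR))
for n in["tab_hinge","tab_tip","tab_ridge","lip_edge","case","stamp","card_box","weight"]:
    m={c:arm.mark_of(c,n)[:2] for c in("scene","side")}
    print(n,{c:[(np.round(k["xy"],1).tolist(),round(k["conf"],2)) for k in v] for c,v in m.items()})
    if m["scene"] and m["side"]: print("   ",*[np.round(x,4) for x in tri(m["scene"][0]["xy"],m["side"][0]["xy"])])
s=arm.read_state();print(s)
E
```

```text
dict_keys(['intrinsics', 'camera_from_world'])
tab_hinge {'scene': [([280.3, 181.4], 0.69)], 'side': [([247.7, 216.0], 0.6)]}
    [0.5424 0.0413 0.0807] 0.0042
tab_tip {'scene': [([278.7, 144.1], 0.57)], 'side': []}
tab_ridge {'scene': [([284.9, 160.8], 0.93)], 'side': [([239.8, 192.7], 0.79)]}
    [0.5333 0.0538 0.1348] 0.0012
lip_edge {'scene': [([275.1, 218.1], 0.86)], 'side': [([294.9, 203.9], 0.72)]}
    [0.6561 0.0365 0.0844] 0.0029
case {'scene': [([275.6, 236.1], 0.68)], 'side': [([285.8, 234.2], 0.82)]}
    [0.6334 0.0347 0.0049] 0.0048
stamp {'scene': [([298.9, 250.5], 0.9)], 'side': [([316.5, 188.5], 0.54)]}
    [0.7332 0.0861 0.0767] 0.006
card_box {'scene': [([391.0, 218.6], 0.81)], 'side': [([230.2, 182.8], 0.73), ([293.1, 204.6], 0.66)]}
    [0.5763 0.2968 0.0059] 0.0085
weight {'scene': [([163.6, 218.8], 0.8)], 'side': [([307.5, 317.6], 0.93), ([286.9, 231.0], 0.16)]}
    [ 0.5789 -0.2257  0.0024] 0.0078
{'t': 0.9, 'joints': array([-1.50710422e+00,  2.45076713e-01,  1.55779240e+00, -8.66418776e-07,
        1.33869695e+00, -1.74112040e-01]), 'dq': array([-2.05473510e-04,  6.75543739e-05,  1.24809429e-03,  8.33288053e-04,
       -2.11375485e-04,  7.68246506e-04]), 'tau': array([ 5.42077596e-04, -4.29512572e+01, -3.26429772e+01, -6.74021521e-05,
        4.05548890e-04, -2.79789653e-06]), 'tcp_pos': array([ 0.15311889, -0.63172398,  0.23130925]), 'tool_rot': array([ 3.11938499e+00,  3.72659491e-01, -3.62784807e-06]), 'force': array([-0.01160801,  0.47408659, -0.19084119]), 'ft_torque': array([-0.0047035 ,  0.01853021, -0.05399302]), 'grip_force': 0.0, 'grip_width': 0.9993932371768759}
```

View pics/scene0.png

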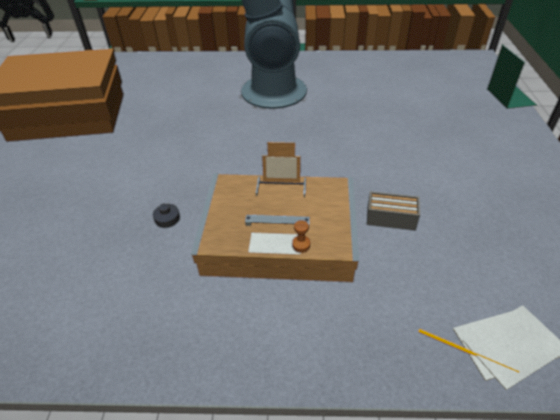

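View pics/side0.png

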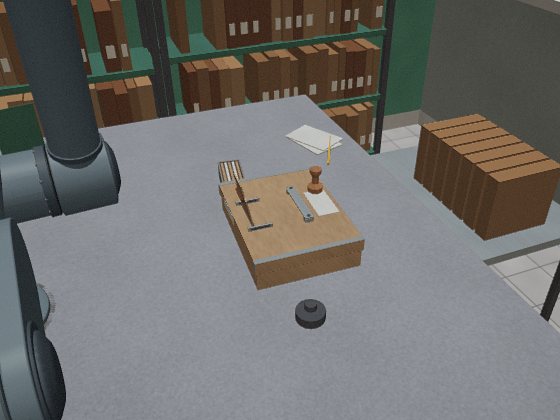

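The scene view shows the tab upright near (281,162), the bar at (277,219) and the stamp at (301,236). The box is at (393,210) and the weight at (166,215). In the side view the tab is edge-on near (240,190), so it leans slightly towards the robot (about 1.7 rad). Hinge height (0.081) and hinge-to-bar distance (114 mm) match the given sizes. Next I move in front of the case to look with the wrist camera.

```bash
cat >> h.py <<'E'
def goal(x,y,z,yaw):
    s=arm.read_state();M=R.from_rotvec(s["tool_rot"]).as_matrix()
    d=M.T@(np.array([x,y,z])-s["tcp_pos"]);y0=np.arctan2(M[1,0],M[0,0])
    return np.round(d,4).tolist(),round(-(np.degrees(yaw-y0))/60,4)
def st():
    s=arm.read_state();M=R.from_rotvec(s["tool_rot"]).as_matrix()
    return round(s["t"],2),np.round(s["tcp_pos"],4),"yaw",round(np.degrees(np.arctan2(M[1,0],M[0,0])),2),"F",np.round(s["force"],2),round(s["grip_width"],3)
E
python3 - <<'E'
from h import *
print(goal(.43,.045,.27,np.radians(-2.4)),arm.grasp_offset)
print(np.array(arm.get_calibration("wrist")["T_tool_cam"]).round(3))
E
```

```text
([0.4285, -0.5925, -0.0387], np.float64(0.2671)) -0.0187
[[-0.     0.96   0.281  0.07 ]
 [ 1.     0.    -0.     0.   ]
 [-0.     0.281 -0.96  -0.142]
 [ 0.     0.     0.     1.   ]]
```

Emit:
{"method": "send_rows", "body": {
  "increments": [
    [[0.43, -0.592, -0.045], 0.267, 0],
    [[0.43, -0.592, -0.045], 0.267, 0],
    [[0.43, -0.592, -0.045], 0.267, 0],
    [[0.43, -0.592, -0.045], 0.267, 0],
    [[0.43, -0.592, -0.045], 0.267, 0],
    [[0.43, -0.592, -0.045], 0.267, 0],
    [[0.43, -0.592, -0.045], 0.267, 0],
    [[0.43, -0.592, -0.045], 0.267, 0],
    [[0.43, -0.592, -0.045], 0.267, 0],
    [[0.43, -0.592, -0.045], 0.267, 0],
    [[0.43, -0.592, -0.045], 0.267, 0],
    [[0.43, -0.592, -0.045], 0.267, 0]
  ]
}}

```text
t: 2.1
tcp_pos: [0.3814, -0.076, 0.2688]
tool_rot: [3.14, -0.066, 0.003]
force: [1.7, -1.0, 0.0]
grip_width: 0.001
grip_force: 0.0
```

```bash
python3 -c "
from h import *
print(st(),goal(.51,.042,.29,np.radians(-2.4)))"
```

```text
(2.1, array([ 0.3814, -0.076 ,  0.2688]), 'yaw', np.float64(-2.42), 'F', array([ 1.72, -1.  ,  0.01]), 0.001) ([0.1235, -0.1233, -0.0211], np.float64(-0.0003))
```

Emit:
{"method": "send_rows", "body": {
  "increments": [
    [[0.123, -0.123, -0.021], 0, 0],
    [[0.123, -0.123, -0.021], 0, 0],
    [[0.123, -0.123, -0.021], 0, 0],
    [[0.123, -0.123, -0.021], 0, 0],
    [[0.123, -0.123, -0.021], 0, 0],
    [[0.123, -0.123, -0.021], 0, 0],
    [[0.123, -0.123, -0.021], 0, 0],
    [[0.123, -0.123, -0.021], 0, 0]
  ]
}}

```text
t: 2.9
tcp_pos: [0.5085, 0.0391, 0.2891]
tool_rot: [3.141, -0.068, -0.0]
force: [-0.9, 0.7, -0.9]
grip_width: 0.0
grip_force: 0.0
```

```bash
cat >> h.py <<'E'
def wray(xy):
    s=arm.read_state();c=arm.get_calibration("wrist");K=np.array(c["intrinsics"]);T=np.eye(4)
    T[:3,:3]=R.from_rotvec(s["tool_rot"]).as_matrix();T[:3,3]=s["tcp_pos"];T=T@np.array(c["T_tool_cam"])
    u=np.linalg.solve(K,[xy[0],xy[1],1]);v=T[:3,:3]@np.array([u[0],-u[1],-u[2]])
    return T[:3,3],v
def wplane(xy,z):
    o,d=wray(xy);return o+d*(z-o[2])/d[2]
def save(c,n): cv2.imwrite(f"pics/{n}.png",cv2.cvtColor(arm.read_camera(c),cv2.COLOR_RGB2BGR))
E
python3 - <<'E'
from h import *
print(st())
save("wrist","w1")
for n,z in [("tab_hinge",.079),("tab_tip",.178),("tab_ridge",.135),("lip_edge",.085),("case",0),("stamp",.075)]:
    for k in arm.mark_of("wrist",n)[:2]: print(n,np.round(k["xy"],1),round(k["conf"],2),np.round(wplane(k["xy"],z),4))
E
```

```text
(2.9, array([0.5085, 0.0391, 0.2891]), 'yaw', np.float64(-2.48), 'F', array([-0.91,  0.67, -0.87]), 0.0)
tab_hinge [278.5 152.9] 0.97 [0.5443 0.0409 0.079 ]
tab_tip [275.8 191.6] 0.56 [0.5228 0.0432 0.178 ]
tab_ridge [277.5 171.9] 0.6 [0.5323 0.0421 0.135 ]
lip_edge [276.6  45. ] 0.62 [0.6506 0.0382 0.085 ]
```

View pics/w1.png

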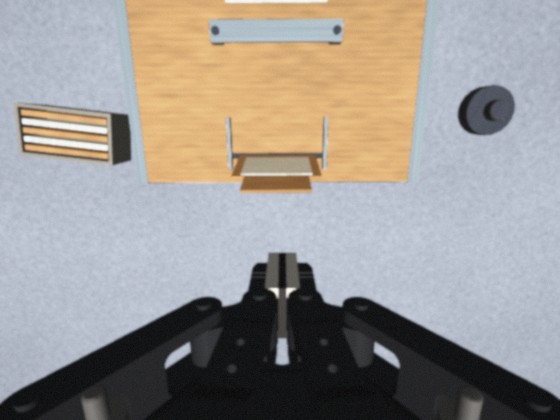

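The wrist view shows the tab hinge at (278,154), its free end at (276,190) and the bar's near edge at row 43. The case's front edge runs level from (147,183) to (410,182), so the tool yaw matches the case. I'll refine the positions.

```bash
python3 - <<'E'
from h import *
for n,p,z in [("fl",(147,183.5),.075),("fr",(410,182.5),.075),("barL",(209,43),.085),("barR",(343,42.5),.085),("chkL",(229,167),.08),("chkR",(325.5,167),.08),("tipL",(240,191.5),.178),("tipR",(312,191.5),.178),("kneeL",(232,175),.147),("kneeR",(322,175),.147)]: print(n,np.round(wplane(p,z),4))
for zz in (.165,):
  print(goal(.46,.0425,zz,np.radians(-2.5)))
E
```

```text
fl [0.5159 0.1937 0.075 ]
fr [ 0.5043 -0.1075  0.075 ]
barL [0.6553 0.1051 0.085 ]
barR [ 0.6501 -0.0273  0.085 ]
chkL [0.5315 0.0972 0.08  ]
chkR [ 0.5269 -0.0102  0.08  ]
tipL [0.5244 0.073  0.178 ]
tipR [0.5219 0.0139 0.178 ]
kneeL [0.5332 0.0835 0.147 ]
kneeR [0.5298 0.0019 0.147 ]
([-0.0491, -0.0008, 0.1242], np.float64(0.0013))
```

Emit:
{"method": "send_rows", "body": {
  "increments": [
    [[-0.05, -0.004, 0.05], 0, 0],
    [[-0.05, -0.004, 0.126], 0, 0],
    [[-0.05, -0.004, 0.126], 0, 0],
    [[-0.05, -0.004, 0.126], 0, 0],
    [[-0.05, -0.004, 0.126], 0, 0]
  ]
}}

```text
t: 3.75
tcp_pos: [0.4597, 0.0459, 0.1639]
tool_rot: [3.141, -0.066, 0.0]
force: [0.4, -0.6, 1.2]
grip_width: -0.001
grip_force: 0.0
```

```bash
python3 - <<'E'
from h import *
print(st())
save("side","s2")
import cv2
i=cv2.imread("pics/s2.png")[140:290,170:370];cv2.imwrite("pics/s2c.png",cv2.resize(i,None,fx=4,fy=4,interpolation=2))
E
```

```text
(3.75, array([0.4597, 0.0459, 0.1639]), 'yaw', np.float64(-2.4), 'F', array([ 0.39, -0.62,  1.18]), -0.001)
```

View pics/s2c.png

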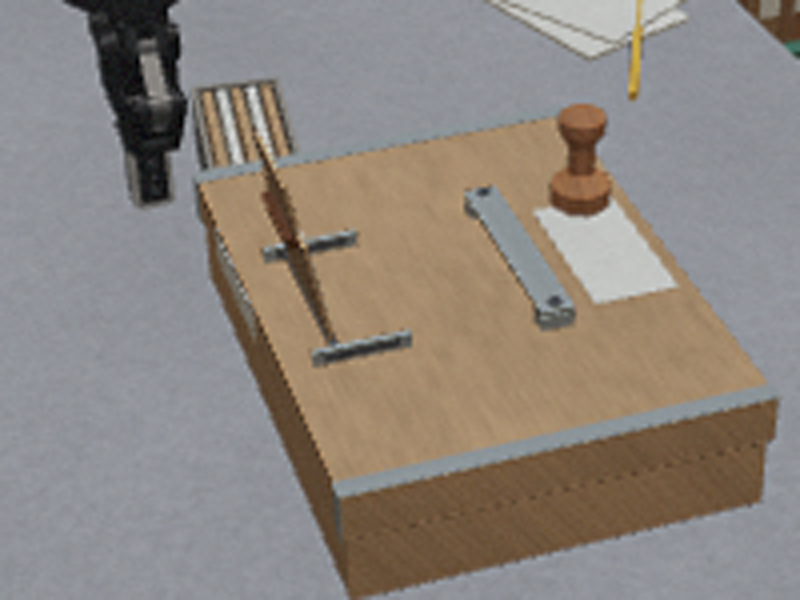

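The finger's tip is at crop (150,200), robot side of the upright tab at (275,200), with clear space between them. Now I fold the tab over slowly by its outer end.

Emit:
{"method": "send_rows", "body": {
  "increments": [
    [[0.025, 0, 0], 0, 0],
    [[0.037, 0, 0], 0, 0],
    [[0.046, 0, 0], 0, 0],
    [[0.055, 0, 0], 0, 0],
    [[0.063, 0, 0], 0, 0],
    [[0.071, 0, 0], 0, 0],
    [[0.081, 0, 0.001], 0, 0],
    [[0.091, 0, 0.003], 0, 0],
    [[0.101, 0, 0.006], 0, 0],
    [[0.109, 0, 0.01], 0, 0],
    [[0.117, 0, 0.014], 0, 0],
    [[0.117, 0, 0.014], 0, 0]
  ]
}}

```text
t: 5.0
tcp_pos: [0.5766, 0.041, 0.1481]
tool_rot: [-3.141, 0.066, 0.002]
force: [-0.3, 0.4, 0.2]
grip_width: 0.001
grip_force: 0.0
```

```bash
python3 - <<'E'
from h import *
print(st())
save("side","s3")
i=cv2.imread("pics/s3.png")[140:290,170:370];cv2.imwrite("pics/s3c.png",cv2.resize(i,None,fx=4,fy=4,interpolation=2))
E
```

```text
(5.0, array([0.5766, 0.041 , 0.1481]), 'yaw', np.float64(-2.4), 'F', array([-0.3 ,  0.42,  0.19]), 0.001)
```

View pics/s3c.png

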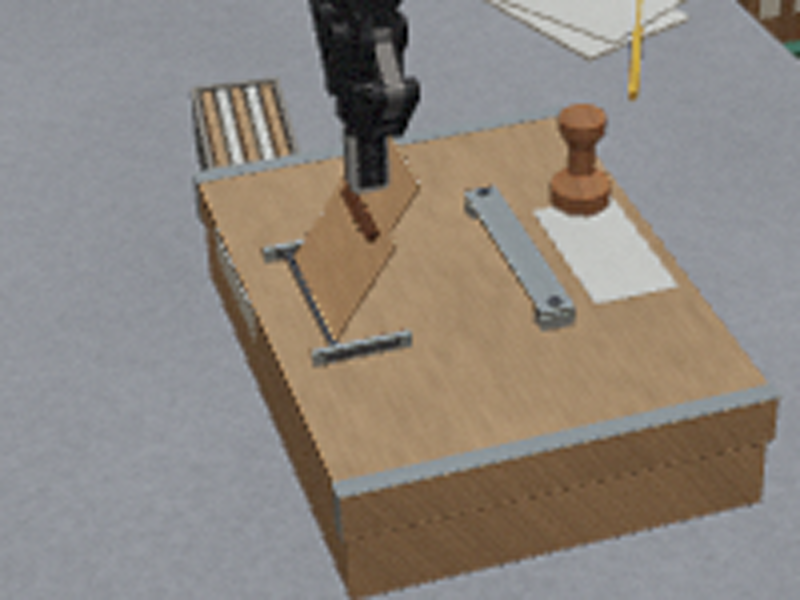

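The tab now leans forward at about 1 rad with the rod still back. Next I move the finger to the hinge side of the ridge and fold the tab down on its arc.

Emit:
{"method": "send_rows", "body": {
  "increments": [
    [[-0.03, 0, 0], 0, 0],
    [[-0.055, 0, 0.01], 0, 0],
    [[-0.055, 0, 0.03], 0, 0],
    [[-0.043, 0, 0.03], 0, 0],
    [[-0.031, 0, 0.03], 0, 0],
    [[-0.023, 0, 0.033], 0, 0],
    [[-0.017, 0, 0.038], 0, 0],
    [[-0.011, 0, 0.044], 0, 0],
    [[-0.007, 0, 0.051], 0, 0],
    [[-0.004, 0, 0.059], 0, 0],
    [[-0.003, 0, 0.066], 0, 0],
    [[-0.003, 0, 0.067], 0, 0]
  ]
}}

```text
t: 6.25
tcp_pos: [0.573, 0.0411, 0.0811]
tool_rot: [-3.141, 0.066, 0.001]
force: [1.5, -0.4, 3.0]
grip_width: 0.002
grip_force: 1.6
```

```bash
python3 - <<'E'
from h import *
print(st())
save("side","s4")
i=cv2.imread("pics/s4.png")[140:290,170:370];cv2.imwrite("pics/s4c.png",cv2.resize(i,None,fx=4,fy=4,interpolation=2))
E
```

```text
(6.25, array([0.573 , 0.0411, 0.0811]), 'yaw', np.float64(-2.4), 'F', array([ 1.48, -0.35,  2.99]), 0.002)
```

View pics/s4c.png

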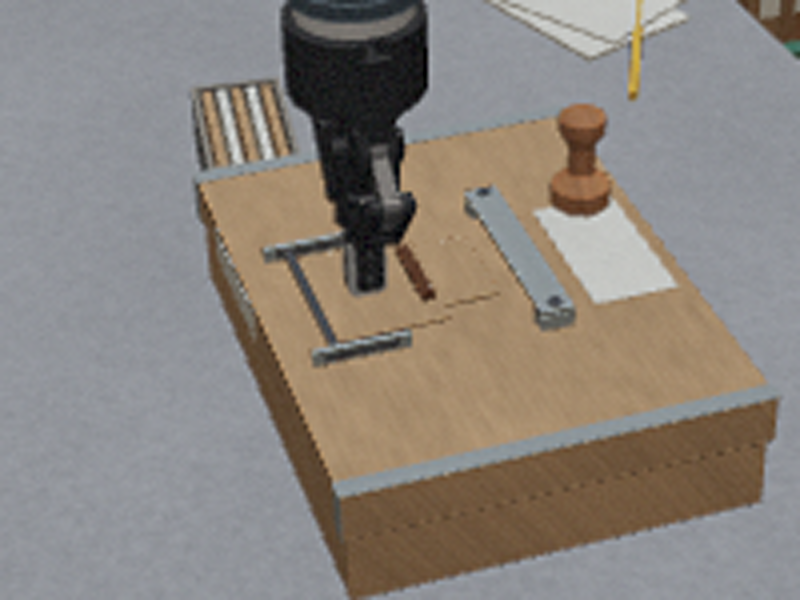

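The tab lies (nearly) flat, with its ridge ahead of the finger at crop (415,270) and its tongue short of the bar. I'll press lightly and read the force.

Emit:
{"method": "send_rows", "body": {
  "increments": [
    [[0, 0, 0.001], 0, 0],
    [[0, 0, 0.002], 0, 0],
    [[0, 0, 0.002], 0, 0],
    [[0, 0, 0.002], 0, 0]
  ]
}}

```text
t: 6.7
tcp_pos: [0.5729, 0.0412, 0.0804]
tool_rot: [3.141, -0.066, -0.001]
force: [-0.8, -0.1, 5.2]
grip_width: -0.001
grip_force: 2.5
```

Emit:
{"method": "send_rows", "body": {
  "increments": [
    [[0.0, 0, 0.001], 0, 0],
    [[0.004, 0, 0.001], 0, 0],
    [[0.008, 0, 0.001], 0, 0],
    [[0.012, 0, 0.001], 0, 0],
    [[0.016, 0, 0.001], 0, 0],
    [[0.02, 0, 0.001], 0, 0],
    [[0.024, 0, 0.001], 0, 0],
    [[0.028, 0, 0.001], 0, 0],
    [[0.031, 0, 0.001], 0, 0],
    [[0.034, 0, 0.001], 0, 0]
  ]
}}

```text
t: 7.7
tcp_pos: [0.6059, 0.04, 0.0799]
tool_rot: [-3.141, 0.065, 0.007]
force: [-7.3, 0.2, 12.3]
grip_width: -0.0
grip_force: 6.0
```

Emit:
{"method": "send_rows", "body": {
  "increments": [
    [[0.003, 0, 0], 0, 0],
    [[0.005, 0, 0], 0, 0],
    [[0.005, 0, 0], 0, 0]
  ]
}}

```text
t: 8.0
tcp_pos: [0.6113, 0.0397, 0.0798]
tool_rot: [-3.141, 0.065, 0.005]
force: [-6.8, 0.4, 9.9]
grip_width: 0.003
grip_force: 5.2
```

```bash
python3 - <<'E'
from h import *
print(st())
save("side","s5")
i=cv2.imread("pics/s5.png")[140:290,170:370];cv2.imwrite("pics/s5c.png",cv2.resize(i,None,fx=4,fy=4,interpolation=2))
E
```

```text
(8.0, array([0.6113, 0.0397, 0.0798]), 'yaw', np.float64(-2.38), 'F', array([-6.8 ,  0.37,  9.91]), 0.003)
```

View pics/s5c.png

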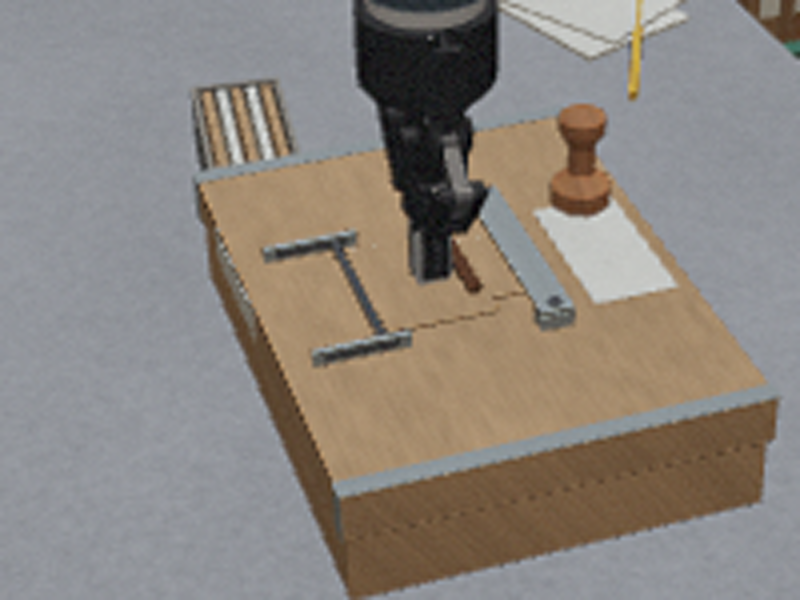

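The tongue is going under the bar (crop (515,290)) and the rod has moved well along the cheeks. I push on to the end stop.

Emit:
{"method": "send_rows", "body": {
  "increments": [
    [[0.002, 0, 0], 0, 0],
    [[0.004, 0, 0], 0, 0],
    [[0.004, 0, 0], 0, 0]
  ]
}}

```text
t: 8.35
tcp_pos: [0.6147, 0.0396, 0.0797]
tool_rot: [-3.141, 0.065, 0.007]
force: [-7.5, 0.5, 10.8]
grip_width: 0.0
grip_force: 7.5
```

Emit:
{"method": "send_rows", "body": {
  "increments": [
    [[0.002, 0, 0], 0, 0],
    [[0.003, 0, 0], 0, 0],
    [[0.003, 0, 0], 0, 0]
  ]
}}

```text
t: 8.65
tcp_pos: [0.6149, 0.0397, 0.0791]
tool_rot: [-3.141, 0.064, 0.019]
force: [-16.9, -0.5, 16.9]
grip_width: -0.0
grip_force: 13.0
```

End stop reached: x no longer advances and the force has risen. I relieve the push, then lift away.

Emit:
{"method": "send_rows", "body": {
  "increments": [
    [[-0.002, 0, -0.001], 0, 0],
    [[-0.004, 0, -0.003], 0, 0],
    [[-0.005, 0, -0.006], 0, 0],
    [[-0.006, 0, -0.012], 0, 0],
    [[-0.006, 0, -0.04], 0, 0],
    [[-0.03, 0, -0.08], 0, 0],
    [[-0.07, 0, -0.12], 0, 0],
    [[-0.1, 0, -0.16], 0, 0],
    [[-0.1, 0, -0.2], 0, 0],
    [[-0.1, 0, -0.2], 0, 0],
    [[-0.1, 0, -0.2], 0, 0]
  ]
}}

```text
t: 9.75
tcp_pos: [0.5198, 0.0433, 0.2808]
tool_rot: [3.141, -0.066, 0.006]
force: [-0.3, 0.4, -0.9]
grip_width: -0.003
grip_force: 0.0
```

```bash
python3 - <<'E'
from h import *
print(st())
save("side","s6");save("wrist","w6")
i=cv2.imread("pics/s6.png")[140:290,170:370];j=cv2.imread("pics/w6.png")[:210,80:480]
cv2.imwrite("pics/s6c.png",np.vstack([cv2.resize(i,(400,300),interpolation=2),j]))
for n,z in [("tab_hinge",.079),("tab_tip",.079),("tab_ridge",.0805),("lip_edge",.085)]:
    for k in arm.mark_of("wrist",n)[:1]: print(n,np.round(k["xy"],1),round(k["conf"],2),np.round(wplane(k["xy"],z),4))
E
```

```text
(9.75, array([0.5198, 0.0433, 0.2808]), 'yaw', np.float64(-2.4), 'F', array([-0.34,  0.41, -0.94]), -0.003)
tab_hinge [281.5 138.8] 0.58 [0.5692 0.0414 0.079 ]
tab_ridge [284.5  80.8] 0.78 [0.6257 0.036  0.0805]
lip_edge [280.7  53.9] 0.63 [0.6496 0.0387 0.085 ]
```

View pics/s6c.png

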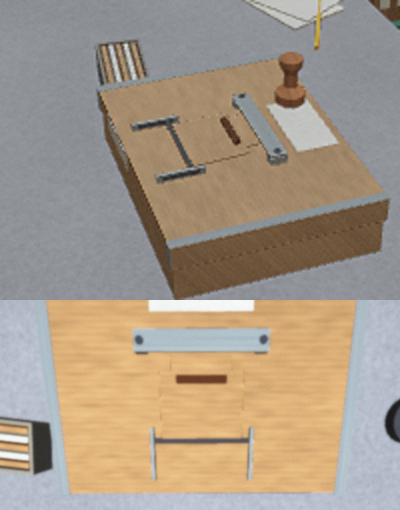

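The tab lies shut with its tongue under the bar. The hinge is at x 0.569, about 82 mm from the bar, so roughly 16 mm is tucked. The stamp, box and weight are where they were. I'm handing in.

```bash
python3 -c "
from workcell import arm
print(arm.close_job())"
```

```text
the job is handed in; nothing more can be done
None
```

The document case is closed and the job is handed in: the tab lies flat, about 16 mm of its tongue is under the bar with the rod at its end stop, it stayed shut after the finger came away, and the stamp, card box and weight were not touched.

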